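# Close the filter housing with its bayonet cap

## Robot

A 6-joint arm with a two-finger parallel gripper is mounted at the origin on a cart in front of the work surface, level with it; the furniture and walls round the work are solid. World frame = base frame: x ahead of the robot, y to its left, z up, the work surface at z = 0. Lengths are in m, angles in rad, forces in N, time in s.
With the tool pointing down it reaches from about 0.325 to 0.9 m from the base axis. Payload 3.5 kg.
Tool frame: the origin (TCP) lies on the front face of the gripper's body, between the roots of the fingers; the fingertips stand 73 mm ahead of it and the grasp point (between the pads) lies arm.pinch_z ahead of it (arm.pinch_z is the distance from the TCP to the grasp point, in m); z points along the fingers, y is the direction in which the jaws open and shut (so a half turn about z gives the same grasp; the last joint's range is limited). The gripper opens to 85 mm and grips with 20 to 120 N. Pads are 22 mm wide; open, the fingers measure 114 mm over their backs; the gripper's body (76 mm by 85 mm) begins 54 mm behind the grasp point. The pads swing forward as they close: fully open they stand 13 mm farther back than shut.
Start: joints at [-1.304, 0.276, -0.026, 1.268, 0, 1.467], TCP at [0.226, -0.583, 0.304] pointing down, gripper open.
Joint ranges: [-3.12, 3.12], [-0.85, 1.88], [-1.08, 1.24], [-1.95, 2.15], [-1.57, 1.53], [-3.14, 3.14]. Speed limits (rad/s): [2.57, 2.57, 3.14, 3.14, 3.14, 3.14].

## Interface

Orientations are given as a unit quaternion [x, y, z, w].
In Python, from station import monitor, viewer, arm gives the robot as it stands. The module is installed in compiled form; this text tells all that it offers.
- The arm moves only by the shell command python3 -m inch 'ROWS' [OPENING] [FORCE]. ROWS is JSON, a list of rows, each an object of numbers: "tx", "ty", "tz": the shift along the tool's x, y, z in m; "turn": the turn about the tool's z in degrees. In form: [{"tx": .., "ty": .., "tz": .., "turn": ..}, ...]. A call has 1 to 8 rows; each row is the pose to reach, as a shift and turn from the pose measured when the call began, along the tool's axes at that moment; what a row does not reach only later rows make up. A row lasts 1/12 s, in which the tool goes at most 41.7 mm and 7.16 degrees, less where a joint would pass 70% of its speed; a pose out of reach is approached as far as the arm can. A call with a gripper value outside its range is refused whole. OPENING is the finger opening in m, from 0 to 0.0854, set as the call begins (- or left out, the last holds). The fingers move at their own pace and stop on an object; FORCE is the grip in N (left out, the last holds). Time passes only in rows, so rows that repeat a pose let the fingers close. It gives the time, the measured TCP pose, the force and the opening at its end, in the units of the state.
- monitor.observe(): the state, without advancing time (a new reading comes with each control period).
- viewer.capture(name): name is "scene" or "top" or "wrist"; returns a dict with "img" (400x640x3 uint8, red, green, blue), "z_map" (400x640 float32, m along the optical axis (not along the pixel's ray), 0 where there is no reading), "intrinsics" (3x3 intrinsics, pixels), "rvec" (rotation vector, rad) and "tvec" (3), from world to camera coordinates, as OpenCV has them; the wrist camera has in their place "T_tool_cam" (4x4, takes a point from camera to tool coordinates, whose origin is the TCP and whose axes are the flange's). Camera axes: x right, y down, z forward; pixel columns grow to the right and rows downward; lengths in m; the calibration is good to about 2 mm. A picture is of the moment at which its call begins: read the wrist's pose just before it.
- arm.sign_off(): hands the job in, once; it reports no verdict.
The state is a dict: "time_s": time; "joints": joint angles; "qvel": joint speeds; "effort": joint torques, N m; "position": TCP position; "ee_rot": TCP orientation; "wrist_force": force on the tool from outside, world axes, zero at the start; "wrist_torque": the same for the moment, N m; "finger_gap": finger opening in m.
Only numpy, scipy, OpenCV 4.12 (cv2) and the standard library are available. Lean on these libraries where they do the work, as an engineer would, in place of code of your own. Each camera call takes 0.05 s, during which the arm holds its last target.

## Task

Put the filter cap on the round filter housing and lock it: pick the cap up by its grip bar, set it upright in the mouth, find the slots by turning it under a light push until its two lugs drop in, push it down against the spring-loaded cartridge and twist it clockwise (seen from above) to the stop, then let go so that the spring lifts the lugs into their notches and the cap stays locked on, level. Do not knock over or push away the oil bottle or the round tub.

Things in the scene. Friction and masses are not known exactly. Their poses are not given: they have to be found in the camera images.
- cap_center (a point): Loose filter cap, plain grey plastic, 0.15 kg, 84 mm across, 66 mm high, upright on the bench. Point on its axis half-way up; z up, x along the grip bar; same after a half turn. A flange 84 mm across lies 7 to 1 mm below this point; under it a plug 54 mm across reaches 33 mm below, its lowest 5 mm tapered to 45 mm across.
- cap_grip (a point): Centre of the grip bar on top of the cap, 16 mm above cap_center. The bar is 64 mm long (x), 16 mm wide (y) and 34 mm high, its top 17 mm above this point, the flange's upper face 17 mm below. Hold it across its width.
- cap_lug (a point): One of the cap's two lugs, hidden under the flange; they point out from the plug in line with the two ends of the bar (+x and -x), reaching 34 mm from the axis, each about 10 mm wide and 6 mm high: undersides 24 mm, tops 18 mm below cap_center.
- mouth (a point): Mouth centre of the filter housing (cylinder 88 mm across on a square foot, screwed down), in its rim's plane, 105 mm above the bench; z up, pipe ports along +y and -y. The stiff ring in it has a 58 mm bore and two opposite slots, 26 degrees wide, 73 mm across. The line through the slots lies within 0.32 rad either way of this x axis; its angle is not reported: find it.
- search_point (a point): On the mouth's axis, 24 mm above the rim: cap_center is here while the lugs rest on the rim. Turned over the slots under a light push (4 to 6 N) the cap drops 3 mm freely, then meets the cartridge's spring. Slot walls then stop it turning (4 degrees of play) until it is down to less than 9 mm above the rim; fully down (flange on rim) cap_center is 7 mm above the rim.
- lock_point (a point): On the mouth's axis, 12 mm above the rim: cap_center is here when locked. Pushed down, the cap turns clockwise seen from above; 0.63 to 0.73 rad past the slots the lugs are under their notches, and at 0.73 rad is a hard stop. Let go there, the spring lifts the cap 3 to 5 mm into the notches, where it no longer turns. If not locked, the spring lifts it to about 21 mm above the rim.
- cartridge (a joint): How far the flat-topped round filter cartridge in the mouth is pushed down (m). At 0 its top is 12 mm below the rim. A spring lifts it with about 3 N at 0, 6 N at 0.009, 8 N at 0.014. About 0.009 with the cap locked in its notches, under 0.001 with the cap just standing in the slots, about 0.014 with the cap fully down.
- oil_bottle: A bystander: small white oil bottle with a thin red spout, the one behind the work near the middle of the bench (not the one far right), 36 mm across, 120 mm high, standing on the bench; origin at the centre of its underside.
- offcut_tub: A bystander: round open pale tub, 92 mm across, 55 mm high, standing on the bench; origin at the centre of its underside.
Mind the look-alikes: they are no part of the job. Leave any blue, purple or turquoise look-alike of the part that bears cap_center alone.

How it is judged:
By the outcome, as a careful person would: the job done as asked, in the order asked, and still so for the second after the job is handed in, with the robot touching nothing.
It also fails if it takes over 72 s, if anything falls off the work surface, if the arm or the gripper's body presses on something with over 40 N, if the wrist force passes 120 N, or if a joint passes its speed limit or range.

## Working session

There is one attempt and no reset: what is moved stays moved. The work goes in short steps, Python scripts to look and compute and a shell command to move; the robot and the scene stay as the last step left them, time stands still between calls to the robot, and variables do not carry over. Pictures are saved under pics/ and viewed, and the job is handed in when it is done.

```bash
mkdir -p pics; cat > h.py <<'E'
import numpy as np, cv2
from station import monitor, viewer, arm
from scipy.spatial.transform import Rotation as R
def cap(n):
    s=monitor.observe(); c=viewer.capture(n); c['state']=s
    if 'T_tool_cam' in c:
        T=np.eye(4);T[:3,:3]=R.from_quat(s['ee_rot']).as_matrix();T[:3,3]=s['position']
        c['Twc']=T@np.array(c['T_tool_cam'])
    else:
        M=np.eye(4);M[:3,:3]=cv2.Rodrigues(np.array(c['rvec'],float))[0];M[:3,3]=np.array(c['tvec']).ravel()
        c['Twc']=np.linalg.inv(M)
    return c
def cloud(c):
    K=np.array(c['intrinsics']);z=c['z_map'];v,u=np.mgrid[:z.shape[0],:z.shape[1]]
    P=np.stack([(u-K[0,2])/K[0,0]*z,(v-K[1,2])/K[1,1]*z,z],-1)
    W=P@c['Twc'][:3,:3].T+c['Twc'][:3,3]; W[z==0]=np.nan
    return W
def save(c,n,box=None,s=1):
    im=c['img'][:,:,::-1]
    if box: im=im[box[1]:box[3],box[0]:box[2]]
    cv2.imwrite('pics/'+n,cv2.resize(im,None,fx=s,fy=s,interpolation=cv2.INTER_CUBIC))
E
python3 - <<'E'
from h import *
import pickle
s=monitor.observe();print({k:np.round(v,3) for k,v in s.items()},arm.pinch_z)
for n in ['scene','top','wrist']:
    c=cap(n);save(c,n+'0.png');pickle.dump(c,open(n+'0.pkl','wb'))
    print(n,np.round(c['Twc'],3).tolist())
E
```

```text
{'time_s': np.float64(0.0), 'joints': array([-1.304,  0.277, -0.028,  1.268, -0.   ,  1.467]), 'qvel': array([ 0.002, -0.001,  0.001,  0.001,  0.001, -0.   ]), 'effort': array([ 0.0000e+00, -4.4552e+01,  2.9520e+01,  1.7000e-02,  0.0000e+00,
       -0.0000e+00]), 'position': array([ 0.226, -0.582,  0.303]), 'ee_rot': array([ 0.983,  0.184, -0.   , -0.001]), 'wrist_force': array([1.069, 0.12 , 0.326]), 'wrist_torque': array([ 0.064, -0.034, -0.058]), 'finger_gap': np.float64(0.086)} 0.0539
scene [[-0.6, -0.353, 0.718, -0.476], [-0.8, 0.248, -0.547, 0.612], [0.015, -0.902, -0.431, 0.715], [0.0, 0.0, 0.0, 1.0]]
top [[-0.023, -0.984, 0.175, 0.363], [-0.999, 0.018, -0.026, -0.149], [0.023, -0.176, -0.984, 1.134], [0.0, 0.0, 0.0, 1.0]]
wrist [[0.361, -0.899, -0.248, 0.289], [-0.932, -0.349, -0.094, -0.557], [-0.002, 0.266, -0.964, 0.373], [0.0, 0.0, 0.0, 1.0]]
```

View pics/scene0.png

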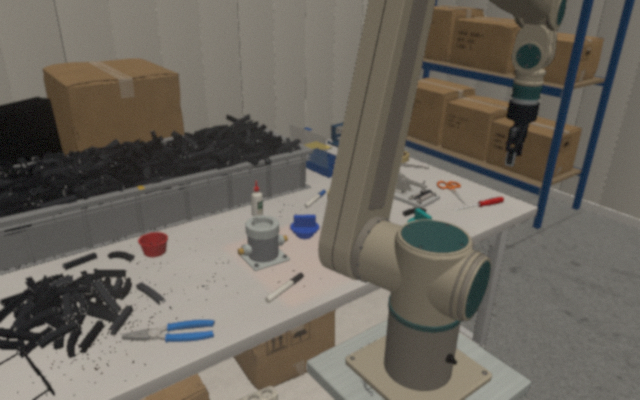

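View pics/top0.png

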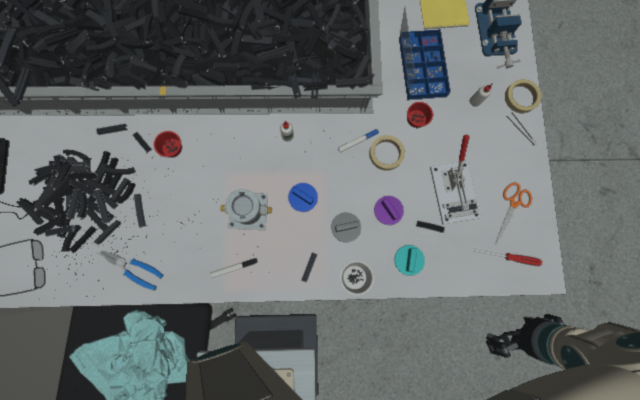

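View pics/wrist0.png

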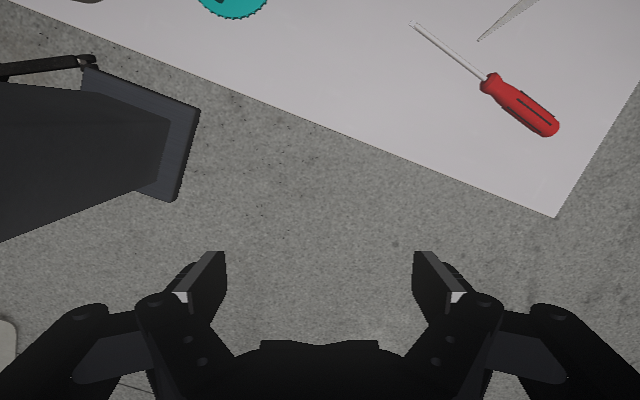

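Top view: four caps are visible: blue (303,197), purple (389,210), turquoise (409,260) and plain grey (346,227). Grey fits "plain grey plastic". The housing is at (246,209), the pale tub at (356,277), the red-spout bottle behind the work at (287,130), and the other bottle far right at (482,95). I'll enlarge this area to confirm.

```bash
python3 - <<'E'
from h import *
import pickle
c=pickle.load(open('top0.pkl','rb'));save(c,'top_crop.png',(210,110,430,300),3.6)
save(c,'top_cap.png',(310,190,390,250),10)
save(c,'top_house.png',(210,180,290,240),10)
W=cloud(c)
for n,(u,v) in dict(cap=(346,227),capfl=(346,215),house=(246,209),rim=(232,205),tub=(356,277),bottle=(287,130),blue=(303,197),table=(300,230)).items(): print(n,np.round(W[v,u],4))
m=(W[...,2]>0.02)
sub=lambda u0,u1,v0,v1:(W[v0:v1,u0:u1][m[v0:v1,u0:u1]])
for nm,b in dict(cap=(325,368,205,250),house=(215,280,180,240)).items():
    P=sub(*b);
    hs=np.histogram(P[:,2],bins=np.arange(0.02,0.14,0.004));print(nm,[(round(a,3),n) for a,n in zip(hs[1],hs[0])])
E
```

```text
cap [ 0.4755 -0.2538  0.0632]
capfl [ 0.5129 -0.2582  0.0313]
house [0.5267 0.0148 0.0872]
rim [0.538  0.052  0.0883]
tub [ 0.3399 -0.2823  0.0087]
bottle [ 0.7513 -0.0961  0.0746]
blue [ 0.5603 -0.1379  0.0667]
table [ 0.4758 -0.1271  0.0031]
cap [(np.float64(0.02), np.int64(3)), (np.float64(0.024), np.int64(28)), (np.float64(0.028), np.int64(342)), (np.float64(0.032), np.int64(173)), (np.float64(0.036), np.int64(7)), (np.float64(0.04), np.int64(2)), (np.float64(0.044), np.int64(3)), (np.float64(0.048), np.int64(3)), (np.float64(0.052), np.int64(3)), (np.float64(0.056), np.int64(7)), (np.float64(0.06), np.int64(47)), (np.float64(0.064), np.int64(83)), (np.float64(0.068), np.int64(4)), (np.float64(0.072), np.int64(0)), (np.float64(0.076), np.int64(0)), (np.float64(0.08), np.int64(0)), (np.float64(0.084), np.int64(0)), (np.float64(0.088), np.int64(0)), (np.float64(0.092), np.int64(0)), (np.float64(0.096), np.int64(0)), (np.float64(0.1), np.int64(0)), (np.float64(0.104), np.int64(0)), (np.float64(0.108), np.int64(0)), (np.float64(0.112), np.int64(0)), (np.float64(0.116), np.int64(0)), 
[... 436 characters left out ...]
np.int64(17)), (np.float64(0.056), np.int64(8)), (np.float64(0.06), np.int64(3)), (np.float64(0.064), np.int64(3)), (np.float64(0.068), np.int64(4)), (np.float64(0.072), np.int64(3)), (np.float64(0.076), np.int64(8)), (np.float64(0.08), np.int64(18)), (np.float64(0.084), np.int64(24)), (np.float64(0.088), np.int64(146)), (np.float64(0.092), np.int64(142)), (np.float64(0.096), np.int64(38)), (np.float64(0.1), np.int64(251)), (np.float64(0.104), np.int64(195)), (np.float64(0.108), np.int64(5)), (np.float64(0.112), np.int64(0)), (np.float64(0.116), np.int64(0)), (np.float64(0.12), np.int64(0)), (np.float64(0.124), np.int64(0)), (np.float64(0.128), np.int64(0)), (np.float64(0.132), np.int64(0))]
```

View pics/top_crop.png

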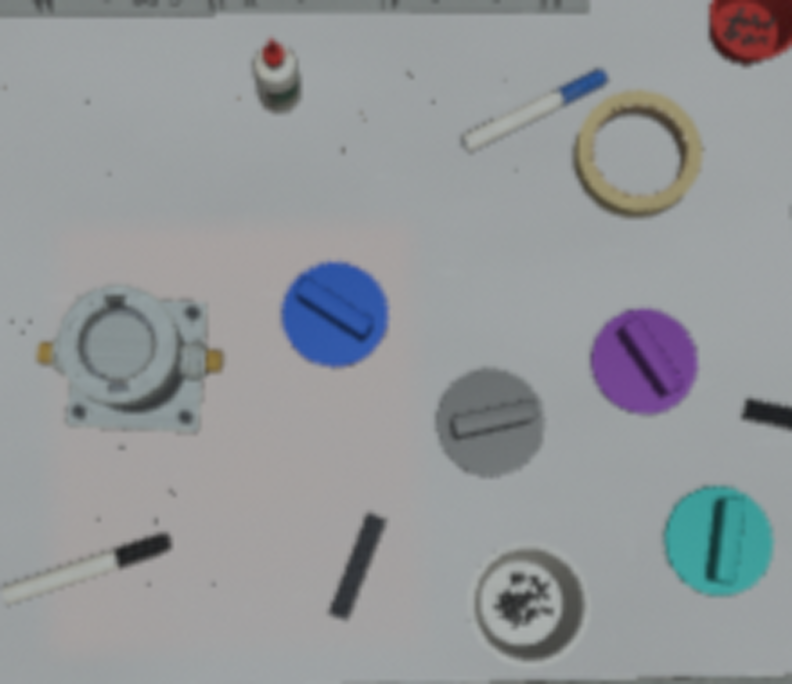

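View pics/top_cap.png

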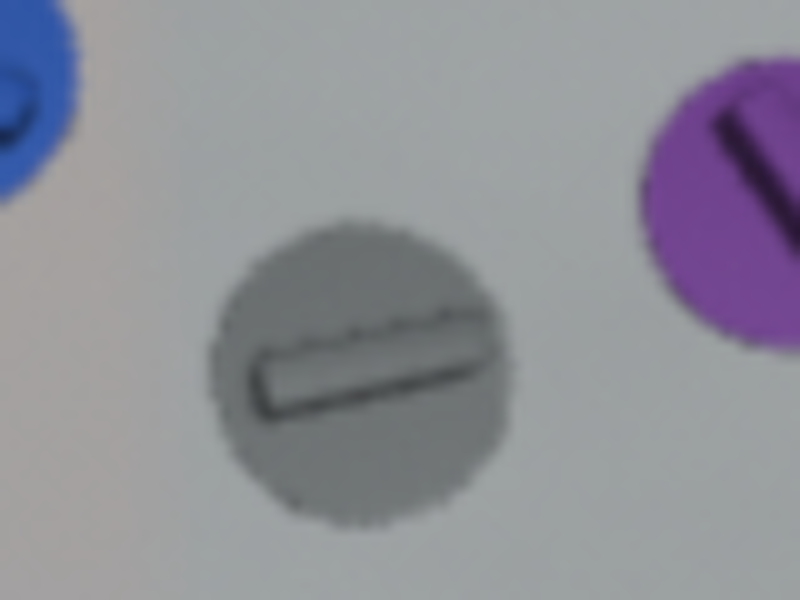

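View pics/top_house.png

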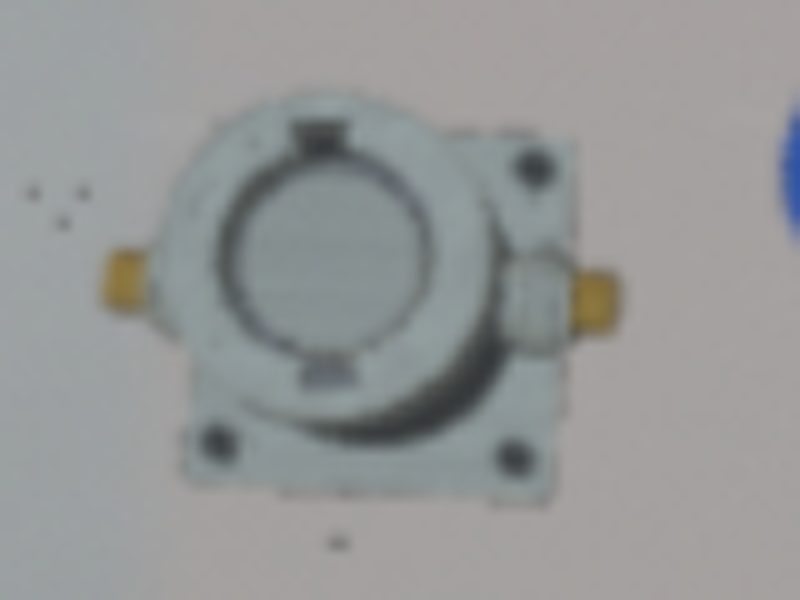

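Crop: grey cap disk centred about (346,227), bar slanting slightly up to the right. The mouth is about (242.5,205.5), with two slots at (242,193.7) and (243,217.3), so they lie roughly along world x.

```bash
cat >> h.py <<'E'
def ray(c,u,v,z):
    K=np.array(c['intrinsics']);d=c['Twc'][:3,:3]@np.array([(u-K[0,2])/K[0,0],(v-K[1,2])/K[1,1],1]);o=c['Twc'][:3,3]
    return o+d*(z-o[2])/d[2]
E
python3 - <<'E'
from h import *
import pickle
c=pickle.load(open('top0.pkl','rb'));W=cloud(c)
f=lambda x,y,x0,y0,z:ray(c,x0+(x+.5)/10-.5,y0+(y+.5)/10-.5,z)
print('cap',f(361,373,310,190,.032))
print('bar ends',f(262,385,310,190,.066),f(490,335,310,190,.066))
P=W[205:250,325:368].reshape(-1,3);B=P[(P[:,2]>.055)];q=B[:,:2]-B[:,:2].mean(0);w,V=np.linalg.eigh(q.T@q);print('bar',B.mean(0),V[:,1],np.degrees(np.arctan2(*V[::-1,1])))
F=P[(P[:,2]>.026)&(P[:,2]<.038)];print('fl',F.mean(0),F.min(0),F.max(0))
print('rim',f(326,258,210,180,.105))
a=f(320,132,210,180,.105);b=f(329,378,210,180,.105);print('slots',a,b,(a+b)/2,np.degrees(np.arctan2(*(a-b)[1::-1])),np.linalg.norm(a-b))
print('ports',f(110,280,210,180,.05),f(610,303,210,180,.05))
P=W[180:240,215:280].reshape(-1,3);P=P[(P[:,2]>.1)];print('rimcl',P.mean(0),P.min(0),P.max(0))
print('tub',ray(c,356,277,.055),'bottle',ray(c,287,132,.08),'blue',ray(c,303,197,.032),'purple',ray(c,389,210,.032))
print(np.degrees(R.from_quat(c['state']['ee_rot']).as_euler('xyz')), R.from_quat(monitor.observe()['ee_rot']).as_matrix().round(3))
E
```

```text
cap [ 0.4792263 -0.2559167  0.032    ]
bar ends [ 0.47291853 -0.22552064  0.066     ] [ 0.48533652 -0.28824461  0.066     ]
bar [ 0.47849345 -0.25650438  0.06424171] [-0.20477075  0.97880996] 101.81607955814411
fl [ 0.47784541 -0.25627201  0.03124377] [ 0.43691213 -0.29951181  0.02612683] [ 0.52174329 -0.21464265  0.03764054]
rim [0.53381774 0.02217261 0.105     ]
slots [0.56766022 0.02411865 0.105     ] [0.50195325 0.0210474  0.105     ] [0.53480673 0.02258302 0.105     ] 2.6761460489600384 0.06577870876150704
ports [0.53789205 0.09076551 0.05      ] [ 0.52880726 -0.04724518  0.05      ]
rimcl [0.53401029 0.02231109 0.10376916] [ 0.49186074 -0.0216378   0.10025525] [0.57855319 0.06521603 0.11026201]
tub [ 0.34086598 -0.27681082  0.055     ] bottle [ 0.74347812 -0.09633369  0.08      ] blue [ 0.56669949 -0.13756284  0.032     ] purple [ 0.52469292 -0.38084345  0.032     ]
[-1.79872804e+02 -1.21640458e-02  2.11883833e+01] [[ 0.932  0.361 -0.   ]
 [ 0.361 -0.932  0.002]
 [ 0.    -0.002 -1.   ]]
```

```bash
python3 -m inch '[{"tx":0.505,"ty":-0.452,"tz":0,"turn":-80},{"tx":0.505,"ty":-0.452,"tz":0,"turn":-80},{"tx":0.505,"ty":-0.452,"tz":0,"turn":-80},{"tx":0.505,"ty":-0.452,"tz":0,"turn":-80},{"tx":0.505,"ty":-0.452,"tz":0,"turn":-80},{"tx":0.505,"ty":-0.452,"tz":0,"turn":-80},{"tx":0.505,"ty":-0.452,"tz":0,"turn":-80},{"tx":0.505,"ty":-0.452,"tz":0,"turn":-80}]' 0.0854 60
cat > st.py <<'E'
from h import *
import sys
s=monitor.observe();M=R.from_quat(s['ee_rot']).as_matrix()
print('t',round(float(s['time_s']),2),'p',np.round(s['position'],4),'psi',round(float(np.degrees(np.arctan2(M[1,0],M[0,0]))),2),'z',M[:,2].round(4),'gap',round(float(s['finger_gap']),4))
print('F',np.round(s['wrist_force'],2),'T',np.round(s['wrist_torque'],2),'q',np.round(s['joints'],3))
if len(sys.argv)>=4:
    tgt=np.array([float(x) for x in sys.argv[1:4]]);print('t-shift',np.round(M.T@(tgt-s['position']),4))
if len(sys.argv)>4: 
    print('turn',((np.degrees(np.arctan2(M[1,0],M[0,0]))-float(sys.argv[4])+180)%360)-180)
E
python3 st.py .534 .0223 .303 101.5
```

```text
time_s: 0.82
position: [0.3772, -0.2836, 0.3037]
ee_rot: [0.773, 0.635, 0.0, -0.001]
wrist_force: [0.7, -0.4, -0.1]
finger_gap: 0.0851
t 0.82 p [ 0.3772 -0.2836  0.3037] psi 78.81 z [-1.0e-04  1.5e-03 -1.0e+00] gap 0.0851
F [ 0.75 -0.41 -0.1 ] T [ 0.02 -0.01  0.04] q [-7.820e-01  4.000e-03 -3.440e-01  1.224e+00  1.000e-03  9.840e-01]
t-shift [0.3305 0.0944 0.0012]
turn -22.693250404125365
```

```bash
python3 -m inch '[{"tx":0.33,"ty":0.094,"tz":0,"turn":-22.7},{"tx":0.33,"ty":0.094,"tz":0,"turn":-22.7},{"tx":0.33,"ty":0.094,"tz":0,"turn":-22.7},{"tx":0.33,"ty":0.094,"tz":0,"turn":-22.7},{"tx":0.33,"ty":0.094,"tz":0,"turn":-22.7},{"tx":0.33,"ty":0.094,"tz":0,"turn":-22.7},{"tx":0.33,"ty":0.094,"tz":0,"turn":-22.7},{"tx":0.33,"ty":0.094,"tz":0,"turn":-22.7}]' >/dev/null; python3 -m inch '[{"turn":0},{"turn":0}]' >/dev/null; python3 st.py .534 .0223 .303 101.5
python3 - <<'E'
from h import *
import pickle
c=cap('wrist');save(c,'wrist1.png');pickle.dump(c,open('wrist1.pkl','wb'))
E
```

```text
t 1.48 p [0.5285 0.0136 0.304 ] psi 101.52 z [-2.0e-04  1.3e-03 -1.0e+00] gap 0.0853
F [ 0.79 -0.3  -0.19] T [-0.05 -0.05 -0.01] q [-9.700e-02  1.060e-01 -2.340e-01  1.231e+00  1.000e-03  1.273e+00]
t-shift [0.0074 0.0071 0.001 ]
turn 0.02447005425207749invalid input at $[0]: expected keys tx, ty, tz, turn
```

View pics/wrist1.png

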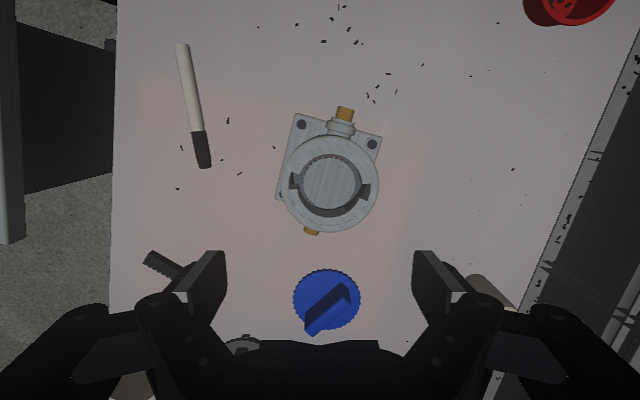

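Mouth at about (330,183) with slots at left (293,184) and right (367,190). I'll settle the arm and retake enlarged.

```bash
python3 -m inch '[{"tx":0.007,"ty":0.007,"tz":0,"turn":0},{"tx":0.007,"ty":0.007,"tz":0,"turn":0},{"tx":0.007,"ty":0.007,"tz":0,"turn":0}]' >/dev/null; python3 st.py .534 .0223 .303 101.5
python3 - <<'E'
from h import *
import pickle
c=cap('wrist');print(np.abs(c['state']['qvel']).max());save(c,'wrist2.png',(270,120,390,220),6.5);pickle.dump(c,open('wrist2.pkl','wb'))
E
```

```text
t 1.78 p [0.5368 0.0278 0.3037] psi 101.96 z [ 0.0026  0.0067 -1.    ] gap 0.0854
F [-1.1  0.8  0.3] T [-0.06  0.07 -0.01] q [-0.071  0.12  -0.219  1.23   0.007  1.291]
t-shift [-0.0048 -0.0039  0.0007]
turn 0.45715754907874384
0.03010309108597473
```

View pics/wrist2.png

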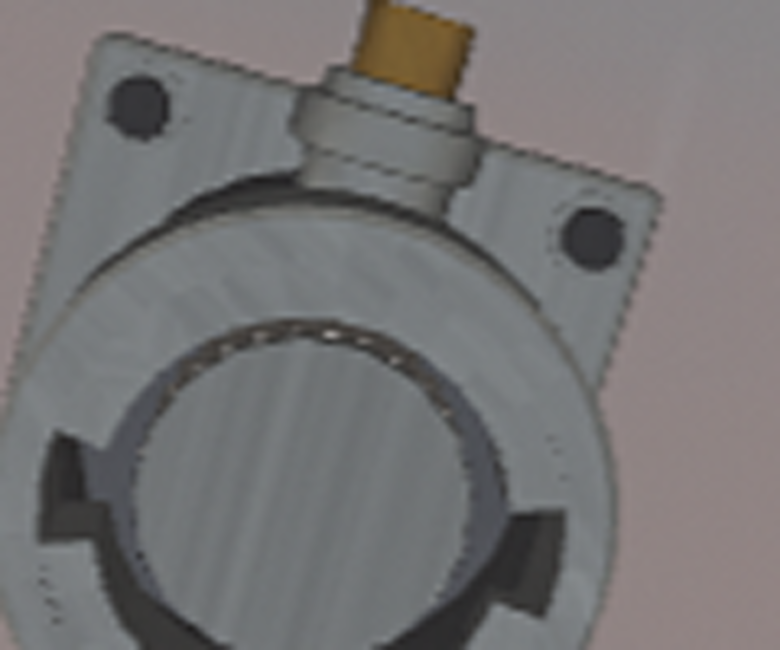

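```bash
python3 - <<'E'
from h import *
import pickle
c=pickle.load(open('wrist2.pkl','rb'))
f=lambda x,y:ray(c,270+(x+.5)/6.5-.5,120+(y+.5)/6.5-.5,.105)[:2]
L1,L2,R1,R2=f(62,432),f(40,543),f(566,510),f(545,617)
A=np.array([R2-L1,-(R1-L2)]).T;t=np.linalg.solve(A,L2-L1)
print('centre',L1+t[0]*(R2-L1),(L1+L2+R1+R2)/4,np.linalg.norm(R2-L1),np.linalg.norm(R1-L2))
d=(R1+R2-L1-L2)/2;print('slot ang',np.degrees(np.arctan2(d[1],d[0])))
for p in (L1,L2,R1,R2):print(p)
W=cloud(c);m=(W[...,2]>.1)&(W[...,2]<.109)&(abs(W[...,0]-.534)<.06)&(abs(W[...,1]-.022)<.06)
v,u=np.nonzero(m);pts=np.stack([u,v],1).astype(np.int32);h=cv2.convexHull(pts)[:,0]
q=np.array([ray(c,a,b,.105)[:2] for a,b in h]);A=np.c_[2*q,np.ones(len(q))];s=np.linalg.lstsq(A,(q**2).sum(1),rcond=None)[0];print('rim circle',s[:2],np.sqrt(s[2]+s[:2]@s[:2]))
E
```

```text
centre [0.5372891 0.0243989] [0.53683202 0.02431562] 0.07174180880755392 0.07284209474747914
slot ang 3.04278510801316
[0.5017355  0.03048524]
[0.50149323 0.0144019 ]
[0.57165068 0.03399533]
[0.57244866 0.01838001]
rim circle [0.53611095 0.02454608] 0.043780762882102045
```

Slot line measures 3.0° (top view gave 2.7°). The mouth centre differs by 2.5 mm between cameras. Next, the cap.

```bash
python3 st.py .479 -.256 .24 101.5 | tail -2; 
```

```text
t-shift [-0.2656 -0.1148  0.0618]
turn 0.3797245113119061
```

```bash
python3 -m inch '[{"tx":-0.266,"ty":-0.115,"tz":0.062,"turn":0.4},{"tx":-0.266,"ty":-0.115,"tz":0.062,"turn":0.4},{"tx":-0.266,"ty":-0.115,"tz":0.062,"turn":0.4},{"tx":-0.266,"ty":-0.115,"tz":0.062,"turn":0.4},{"tx":-0.266,"ty":-0.115,"tz":0.062,"turn":0.4},{"tx":-0.266,"ty":-0.115,"tz":0.062,"turn":0.4},{"tx":-0.266,"ty":-0.115,"tz":0.062,"turn":0.4},{"tx":-0.266,"ty":-0.115,"tz":0.062,"turn":0.4}]' >/dev/null; python3 st.py .479 -.256 .24 101.5
```

```text
t 2.5 p [ 0.476  -0.2627  0.2384] psi 100.99 z [ 5.0e-04  4.3e-03 -1.0e+00] gap 0.0855
F [ 0.61  0.33 -0.1 ] T [ 0.05 -0.02 -0.01] q [-0.625  0.178 -0.294  1.101  0.004  0.754]
t-shift [ 0.006   0.0042 -0.0016]
turn -0.5099731402340808
```

```bash
python3 -m inch '[{"tx":0.006,"ty":0.004,"tz":0,"turn":-0.5},{"tx":0.006,"ty":0.004,"tz":0,"turn":-0.5},{"tx":0.006,"ty":0.004,"tz":0,"turn":-0.5},{"tx":0.006,"ty":0.004,"tz":0,"turn":-0.5}]' >/dev/null; python3 st.py .479 -.256 .24 101.5
python3 - <<'E'
from h import *
import pickle
c=cap('wrist');print(np.abs(c['state']['qvel']).max());save(c,'wrist3.png');pickle.dump(c,open('wrist3.pkl','wb'))
W=cloud(c);P=W.reshape(-1,3);P=P[(abs(P[:,0]-.479)<.055)&(abs(P[:,1]+.256)<.055)]
B=P[(P[:,2]>.062)&(P[:,2]<.07)]
r=cv2.minAreaRect(B[:,:2].astype(np.float32)*1000);print('bar',r,B.mean(0))
E
```

```text
t 2.83 p [ 0.4789 -0.2549  0.2388] psi 101.57 z [ 8.0e-04  4.5e-03 -1.0e+00] gap 0.0852
F [ 0.45  0.37 -0.51] T [-0.01 -0.01 -0.02] q [-0.61   0.176 -0.296  1.101  0.004  0.759]
t-shift [-0.0011 -0.0001 -0.0012]
turn 0.07493254843851105
0.009133725376109044
bar ((480.5000915527344, -254.62799072265625), (15.442025184631348, 63.19443893432617), 12.086801528930664) [ 0.48041062 -0.25335907  0.06613491]
```

View pics/wrist3.png

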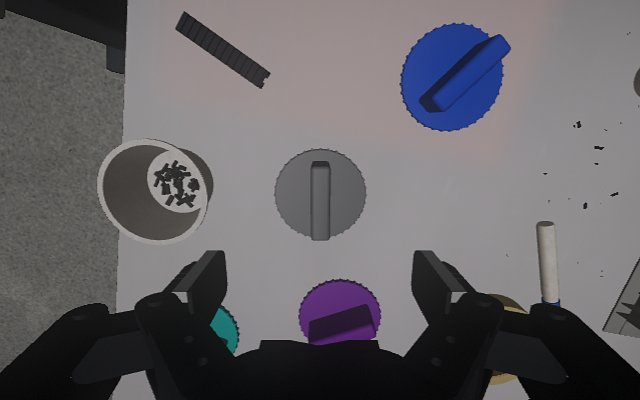

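Grey cap at (320,194) sits between the fingers, bar in line with tool x (102°). Both cameras agree on the cap-to-mouth displacement, so I'll use the midpoint for absolute position. Descending.

```bash
python3 st.py .480 -.2553 .110 102 | tail -2;  python3 -m inch '[{"tx":-0.001,"ty":0.001,"tz":0.04,"turn":-0.4},{"tx":-0.001,"ty":0.001,"tz":0.08,"turn":-0.4},{"tx":-0.001,"ty":0.001,"tz":0.11,"turn":-0.4},{"tx":-0.001,"ty":0.001,"tz":0.12,"turn":-0.4},{"tx":-0.001,"ty":0.001,"tz":0.128,"turn":-0.4},{"tx":-0.001,"ty":0.001,"tz":0.128,"turn":-0.4},{"tx":-0.001,"ty":0.001,"tz":0.128,"turn":-0.4}]' 0.0854 60 >/dev/null;python3 st.py .480 -.2553 .110 102
```

```text
t-shift [-0.0011  0.0006  0.1288]
turn -0.40421528185126476
t 3.47 p [ 0.4815 -0.2554  0.1122] psi 102.04 z [ 0.0028  0.0029 -1.    ] gap 0.0854
F [-0.31 -1.14  0.55] T [ 0.   -0.05  0.01] q [-0.608  0.312 -0.425  0.834  0.004  0.753]
t-shift [ 0.0004 -0.0015  0.0022]
turn 0.03574185599569546
```

```bash
python3 -m inch '[{"tx":0,"ty":-0.001,"tz":0.001,"turn":0},{"tx":0,"ty":-0.001,"tz":0.001,"turn":0},{"tx":0,"ty":-0.001,"tz":0.001,"turn":0},{"tx":0,"ty":-0.001,"tz":0.001,"turn":0},{"tx":0,"ty":-0.001,"tz":0.001,"turn":0},{"tx":0,"ty":-0.001,"tz":0.001,"turn":0},{"tx":0,"ty":-0.001,"tz":0.001,"turn":0},{"tx":0,"ty":-0.001,"tz":0.001,"turn":0}]' 0.008 70 >/dev/null;python3 st.py .480 -.2553 .110 102
python3 -m inch '[{"tx":0,"ty":0,"tz":0,"turn":0},{"tx":0,"ty":0,"tz":0,"turn":0},{"tx":0,"ty":0,"tz":0,"turn":0},{"tx":0,"ty":0,"tz":0,"turn":0}]' >/dev/null;python3 st.py .480 -.2553 .110 102
python3 - <<'E'
from h import *
c=cap('wrist');save(c,'wrist4.png')
E
```

```text
t 4.13 p [ 0.4809 -0.2559  0.1117] psi 102.04 z [ 0.0037  0.0022 -1.    ] gap 0.0149
F [-0.09  0.41  2.39] T [ 0.06  0.03 -0.01] q [-0.609  0.311 -0.427  0.831  0.004  0.751]
t-shift [ 0.0008 -0.0008  0.0017]
turn 0.03540351951821208
t 4.47 p [ 0.481  -0.2559  0.1117] psi 102.04 z [ 0.0037  0.0023 -1.    ] gap 0.0148
F [-0.1   0.06  1.51] T [0.01 0.04 0.04] q [-0.609  0.311 -0.427  0.831  0.004  0.751]
t-shift [ 0.0008 -0.0008  0.0017]
turn 0.03551887421184574
```

View pics/wrist4.png

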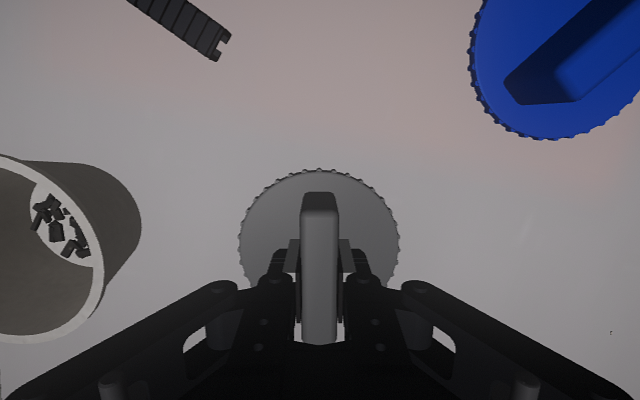

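Grip holds the bar (gap 15 mm), cap still upright and centred at about (320,250). Lifting.

```bash
python3 -m inch '[{"tx":0,"ty":0,"tz":-0.01,"turn":0},{"tx":0,"ty":0,"tz":-0.03,"turn":0},{"tx":0,"ty":0,"tz":-0.06,"turn":0},{"tx":0,"ty":0,"tz":-0.09,"turn":0},{"tx":0,"ty":0,"tz":-0.12,"turn":-3},{"tx":0,"ty":0,"tz":-0.145,"turn":-8},{"tx":0,"ty":0,"tz":-0.15,"turn":-15},{"tx":0,"ty":0,"tz":-0.15,"turn":-20}]' >/dev/null;python3 st.py .5355 .0236 .26 193
```

```text
t 5.18 p [ 0.4815 -0.257   0.2652] psi 122.35 z [ 8.1e-03 -8.0e-04 -1.0e+00] gap 0.0151
F [-0.57 -0.61 -1.38] T [-0.01 -0.02 -0.02] q [-0.61   0.157 -0.26   1.147  0.004  0.396]
t-shift [0.2082 0.1957 0.0054]
turn -70.65145508516972
```

```bash
python3 -m inch '[{"tx":0.02,"ty":0.019,"tz":0,"turn":-5},{"tx":0.045,"ty":0.042,"tz":0,"turn":-11},{"tx":0.07,"ty":0.066,"tz":0,"turn":-18},{"tx":0.095,"ty":0.09,"tz":0,"turn":-25},{"tx":0.12,"ty":0.113,"tz":0,"turn":-32},{"tx":0.145,"ty":0.136,"tz":0,"turn":-39},{"tx":0.17,"ty":0.16,"tz":0,"turn":-46},{"tx":0.19,"ty":0.178,"tz":0,"turn":-53}]' >/dev/null;python3 st.py .5355 .0236 .26 193
```

```text
t 5.85 p [0.5297 0.0012 0.2654] psi 175.76 z [ 0.0074 -0.     -1.    ] gap 0.0146
F [ 0.21 -0.33 -1.05] T [-0.03 -0.02  0.01] q [-1.200e-01  1.280e-01 -2.930e-01  1.142e+00  1.000e-03 -4.600e-02]
t-shift [-0.0041  0.0228  0.0055]
turn -17.239589994615187
```

```bash
python3 -m inch '[{"tx":-0.002,"ty":0.011,"tz":0.002,"turn":-6},{"tx":-0.004,"ty":0.02,"tz":0.004,"turn":-12},{"tx":-0.004,"ty":0.0228,"tz":0.005,"turn":-17},{"tx":-0.004,"ty":0.0228,"tz":0.005,"turn":-17},{"tx":-0.004,"ty":0.0228,"tz":0.005,"turn":-17},{"tx":-0.004,"ty":0.0228,"tz":0.005,"turn":-17}]' >/dev/null;python3 st.py .5355 .0236 .222 193
python3 - <<'E'
from h import *
c=cap('wrist');save(c,'wrist5.png')
c=cap('top');save(c,'top5.png',(190,150,310,240),6.5)
c=cap('scene');save(c,'scene5.png',(200,150,320,280),4.5)
E
```

```text
t 6.35 p [0.5351 0.0234 0.2604] psi -167.37 z [ 6.9e-03 -2.0e-04 -1.0e+00] gap 0.0145
F [ 0.52  0.08 -1.31] T [ 0.    0.01 -0.  ] q [-0.077  0.143 -0.287  1.134  0.    -0.298]
t-shift [-0.0002  0.0002  0.0384]
turn -0.3653495762482635
```

View pics/wrist5.png

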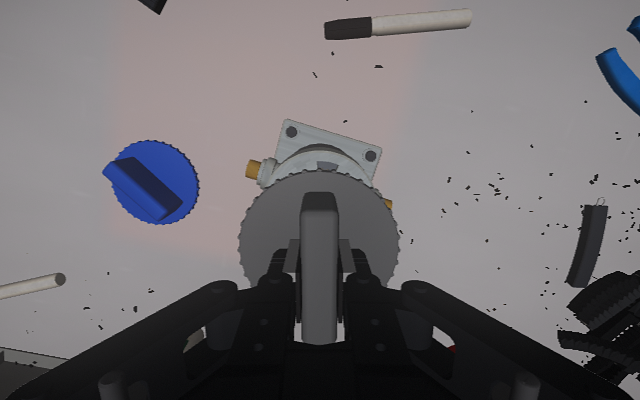

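View pics/top5.png

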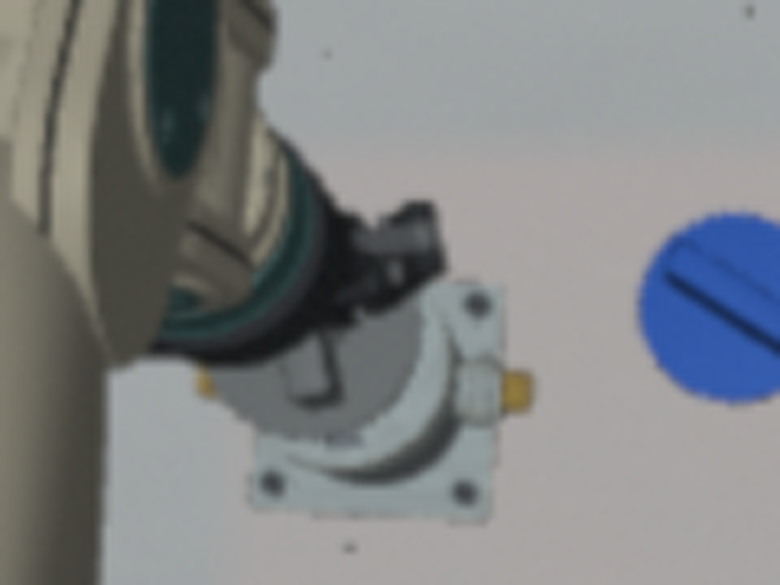

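View pics/scene5.png

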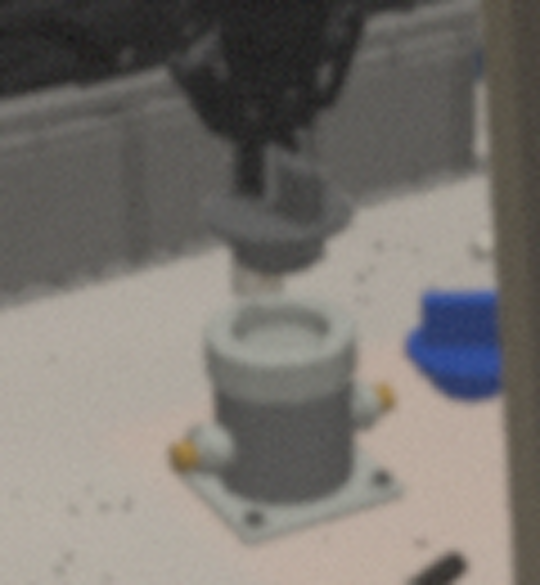

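The wrist view shows the cap unchanged in the grip, bar at (320,265), with the near slot just ahead of it at (328,166). The scene view shows it hanging straight over the mouth. Descending.

```bash
python3 -m inch '[{"tx":0,"ty":0,"tz":0.015,"turn":0},{"tx":0,"ty":0,"tz":0.03,"turn":0},{"tx":0,"ty":0,"tz":0.04,"turn":0},{"tx":0,"ty":0,"tz":0.042,"turn":0},{"tx":0,"ty":0,"tz":0.042,"turn":0},{"tx":0,"ty":0,"tz":0.042,"turn":0}]' >/dev/null;python3 st.py .5355 .0236 .2077 193
```

```text
t 7.0 p [0.5359 0.023  0.2189] psi -167.37 z [ 7.7e-03 -1.0e-04 -1.0e+00] gap 0.0148
F [-0.38 -0.31 -1.62] T [ 0.01  0.05 -0.02] q [-0.078  0.177 -0.339  1.046  0.    -0.298]
t-shift [0.0003 0.0007 0.0112]
turn -0.3658870215946308
```

```bash
python3 -m inch '[{"tx":0,"ty":0,"tz":0.003,"turn":0},{"tx":0,"ty":0,"tz":0.006,"turn":0},{"tx":0,"ty":0,"tz":0.008,"turn":0},{"tx":0,"ty":0,"tz":0.008,"turn":0}]' >/dev/null;python3 st.py .5355 .0236 .2077 193
python3 -m inch '[{"tx":0,"ty":0,"tz":0.002,"turn":0},{"tx":0,"ty":0,"tz":0.002,"turn":0},{"tx":0,"ty":0,"tz":0.002,"turn":0}]' >/dev/null;python3 st.py .5355 .0236 .2077 193
```

```text
t 7.33 p [0.5358 0.023  0.2106] psi -167.36 z [ 7.3e-03 -1.0e-04 -1.0e+00] gap 0.0147
F [-0.07  0.17 -1.02] T [0.   0.03 0.01] q [-0.078  0.185 -0.349  1.029  0.    -0.298]
t-shift [0.0001 0.0006 0.0029]
turn -0.3637614469478194
t 7.58 p [0.5357 0.023  0.2085] psi -167.36 z [ 7.e-03 -1.e-04 -1.e+00] gap 0.0148
F [ 0.29  0.37 -2.59] T [ 0.03 -0.02 -0.  ] q [-0.078  0.187 -0.352  1.025  0.    -0.298]
t-shift [0.0001 0.0006 0.0008]
turn -0.36296775828395766
```

```bash
for i in 1 2; do python3 -m inch '[{"tx":0,"ty":0,"tz":0.001,"turn":0},{"tx":0,"ty":0,"tz":0.001,"turn":0},{"tx":0,"ty":0,"tz":0.001,"turn":0}]' >/dev/null;python3 st.py|tr '\n' ' '; echo; done
```

```text
t 7.83 p [0.5357 0.0231 0.2075] psi -167.36 z [ 7.e-03 -1.e-04 -1.e+00] gap 0.0146 F [-1.04  0.46 -2.27] T [-0.01 -0.   -0.06] q [-0.078  0.188 -0.353  1.023  0.    -0.298] 
t 8.08 p [0.5359 0.0231 0.2072] psi -167.36 z [ 7.6e-03 -1.0e-04 -1.0e+00] gap 0.0151 F [-1.31 -0.14  3.11] T [0.03 0.46 0.01] q [-0.078  0.188 -0.353  1.022  0.    -0.298]
```

Contact on the rim (Fz up by 5 N). Turning clockwise under a light push.

```bash
for i in 1 2 3; do python3 -m inch '[{"tx":0,"ty":0,"tz":0.0008,"turn":1},{"tx":0,"ty":0,"tz":0.0008,"turn":2},{"tx":0,"ty":0,"tz":0.0008,"turn":2}]' >/dev/null;python3 st.py|tr '\n' ' '; echo; done
```

```text
t 8.33 p [0.5364 0.0228 0.207 ] psi -169.43 z [ 8.9e-03 -9.0e-04 -1.0e+00] gap 0.0149 F [-0.81 -0.29  4.66] T [-0.28  0.43 -0.01] q [-0.078  0.189 -0.353  1.02  -0.    -0.262] 
t 8.58 p [0.5365 0.0229 0.2067] psi -171.49 z [ 9.3e-03 -7.0e-04 -1.0e+00] gap 0.0149 F [-1.46 -0.45  5.85] T [-0.02  0.56  0.03] q [-0.078  0.189 -0.354  1.019  0.    -0.226] 
t 8.83 p [0.5363 0.0233 0.2055] psi -173.53 z [ 0.0089  0.001  -1.    ] gap 0.0153 F [-0.4   2.42 -2.21] T [ 0.39  0.08 -0.02] q [-0.078  0.19  -0.355  1.017  0.002 -0.191]
```

```bash
for i in 1 2; do python3 -m inch '[{"tx":0,"ty":0,"tz":0.001,"turn":0.5},{"tx":0,"ty":0,"tz":0.001,"turn":1},{"tx":0,"ty":0,"tz":0.001,"turn":1}]' >/dev/null;python3 st.py|tr '\n' ' '; echo; done
```

```text
t 9.08 p [0.5364 0.0233 0.2043] psi -174.56 z [ 0.0089  0.001  -1.    ] gap 0.0144 F [-0.27 -0.18  2.02] T [0.08 0.13 0.02] q [-0.078  0.191 -0.356  1.014  0.002 -0.173] 
t 9.33 p [0.5364 0.0232 0.2033] psi -175.59 z [ 9.e-03  8.e-04 -1.e+00] gap 0.0151 F [0.23 0.32 1.97] T [-0.03  0.21  0.01] q [-0.078  0.192 -0.357  1.012  0.002 -0.155]
```

Lugs dropped (3.9 mm down, spring felt). Pushing down; fully down expected at TCP z≈0.190.

```bash
python3 -m inch '[{"tx":0,"ty":0,"tz":0.002,"turn":0.5},{"tx":0,"ty":0,"tz":0.004,"turn":1},{"tx":0,"ty":0,"tz":0.005,"turn":1},{"tx":0,"ty":0,"tz":0.005,"turn":1}]' >/dev/null;python3 st.py|tr '\n' ' '; echo;  python3 -m inch '[{"tx":0,"ty":0,"tz":0.002,"turn":0},{"tx":0,"ty":0,"tz":0.004,"turn":0},{"tx":0,"ty":0,"tz":0.004,"turn":0},{"tx":0,"ty":0,"tz":0.004,"turn":0}]' >/dev/null;python3 st.py|tr '\n' ' '
```

```text
t 9.67 p [0.5365 0.0232 0.1982] psi -176.59 z [ 9.1e-03  7.0e-04 -1.0e+00] gap 0.0148 F [-0.97 -0.62  4.24] T [-0.04  0.32 -0.04] q [-7.800e-02  1.970e-01 -3.630e-01  1.001e+00  1.000e-03 -1.370e-01] 
t 10.0 p [0.5366 0.0232 0.1943] psi -176.6 z [ 9.2e-03  7.0e-04 -1.0e+00] gap 0.0151 F [-1.44  0.29  5.17] T [ 0.05  0.51 -0.  ] q [-0.078  0.201 -0.367  0.993  0.001 -0.137]
```

```bash
for i in 1 2; do python3 -m inch '[{"tx":0,"ty":0,"tz":0.001,"turn":0},{"tx":0,"ty":0,"tz":0.0022,"turn":0},{"tx":0,"ty":0,"tz":0.0022,"turn":0},{"tx":0,"ty":0,"tz":0.0022,"turn":0}]' >/dev/null;python3 st.py|tr '\n' ' ';echo; done
```

```text
t 10.33 p [0.5367 0.0232 0.1923] psi -176.59 z [ 9.2e-03  6.0e-04 -1.0e+00] gap 0.0152 F [-0.35 -0.03  5.95] T [-0.01  0.55  0.02] q [-0.078  0.203 -0.37   0.989  0.001 -0.137] 
t 10.67 p [0.5367 0.0232 0.191 ] psi -176.59 z [ 9.4e-03  6.0e-04 -1.0e+00] gap 0.0149 F [-2.37  0.58  8.82] T [ 0.06  0.82 -0.02] q [-0.078  0.205 -0.371  0.986  0.001 -0.137]
```

Fully down. Twisting clockwise under hold-down.

```bash
for i in 1 2; do python3 -m inch '[{"tx":0,"ty":0,"tz":0.0005,"turn":2},{"tx":0,"ty":0,"tz":0.0005,"turn":5},{"tx":0,"ty":0,"tz":0.0005,"turn":8},{"tx":0,"ty":0,"tz":0.0005,"turn":8}]' >/dev/null;python3 st.py|tr '\n' ' ';echo; done
```

```text
t 11.0 p [0.5369 0.0231 0.191 ] psi 175.31 z [ 9.8e-03  4.0e-04 -1.0e+00] gap 0.0147 F [-3.09 -0.96  6.44] T [ 0.02  0.68 -0.03] q [-0.078  0.204 -0.371  0.986  0.001  0.004] 
t 11.33 p [0.5368 0.0232 0.191 ] psi 167.21 z [ 9.8e-03  6.0e-04 -1.0e+00] gap 0.0149 F [-2.24  0.66  7.18] T [ 0.12  0.67 -0.04] q [-0.078  0.204 -0.371  0.985  0.001  0.146]
```

```bash
for i in 1 2; do python3 -m inch '[{"tx":0,"ty":0,"tz":0.0005,"turn":3},{"tx":0,"ty":0,"tz":0.0005,"turn":6},{"tx":0,"ty":0,"tz":0.0005,"turn":10},{"tx":0,"ty":0,"tz":0.0005,"turn":10}]' >/dev/null;python3 st.py|tr '\n' ' ';echo; done
```

```text
t 11.67 p [0.5368 0.0232 0.191 ] psi 157.07 z [ 9.8e-03  5.0e-04 -1.0e+00] gap 0.0147 F [-2.08 -0.29  5.86] T [ 0.04  0.68 -0.07] q [-0.078  0.204 -0.371  0.985  0.001  0.323] 
t 12.0 p [0.5369 0.0233 0.191 ] psi 146.94 z [ 1.020e-02  8.000e-04 -9.999e-01] gap 0.0147 F [-2.22 -0.05  6.55] T [ 0.09  0.61 -0.06] q [-0.078  0.204 -0.371  0.985  0.002  0.5  ]
```

```bash
for i in 1 2 3; do python3 -m inch '[{"tx":0,"ty":0,"tz":0.0005,"turn":1},{"tx":0,"ty":0,"tz":0.0005,"turn":2.5},{"tx":0,"ty":0,"tz":0.0005,"turn":2.5}]' >/dev/null;python3 st.py|tr '\n' ' ';echo; done
```

```text
t 12.25 p [0.5369 0.0234 0.191 ] psi 144.4 z [ 1.020e-02  9.000e-04 -9.999e-01] gap 0.0149 F [-1.88 -0.66  7.11] T [0.02 0.66 0.02] q [-0.077  0.204 -0.371  0.985  0.002  0.544] 
t 12.5 p [0.5367 0.0231 0.191 ] psi 141.86 z [ 9.7e-03 -2.0e-04 -1.0e+00] gap 0.0152 F [-2.96 -1.42  7.52] T [-0.15  0.84  0.04] q [-0.078  0.204 -0.372  0.985  0.001  0.588] 
t 12.75 p [0.5364 0.0228 0.1909] psi 139.49 z [ 0.0089 -0.0015 -1.    ] gap 0.0147 F [-2.11 -2.07  7.65] T [-0.27  0.86  0.87] q [-0.078  0.204 -0.372  0.986 -0.001  0.629]
```

Hard stop felt (0.87 N·m at 139.5°). I'll ease the twist slightly, let the spring lift the cap, then release.

```bash
python3 -m inch '[{"tx":0,"ty":0,"tz":0.0003,"turn":-0.5},{"tx":0,"ty":0,"tz":0.0003,"turn":-1},{"tx":0,"ty":0,"tz":0.0003,"turn":-1}]' >/dev/null;python3 st.py|tr '\n' ' ';echo; python3 -m inch '[{"tx":0,"ty":0,"tz":-0.001,"turn":0},{"tx":0,"ty":0,"tz":-0.002,"turn":0},{"tx":0,"ty":0,"tz":-0.003,"turn":0},{"tx":0,"ty":0,"tz":-0.003,"turn":0}]' >/dev/null;python3 st.py|tr '\n' ' ';
```

```text
t 13.0 p [0.5363 0.0228 0.1909] psi 140.56 z [ 0.0089 -0.0017 -1.    ] gap 0.0149 F [-1.49 -0.31  5.97] T [0.01 0.61 0.3 ] q [-0.078  0.204 -0.372  0.986 -0.001  0.611] 
t 13.33 p [0.5362 0.0228 0.1938] psi 140.57 z [ 0.0087 -0.0016 -1.    ] gap 0.0147 F [-0.6  -0.28  1.34] T [0.01 0.2  0.29] q [-0.078  0.201 -0.369  0.992 -0.001  0.611]
```

```bash
python3 -m inch '[{"tx":0,"ty":0,"tz":-0.001,"turn":0},{"tx":0,"ty":0,"tz":-0.001,"turn":0}]' >/dev/null;python3 st.py|tr '\n' ' ';echo; python3 -m inch '[{"tx":0,"ty":0,"tz":0,"turn":0},{"tx":0,"ty":0,"tz":0,"turn":0},{"tx":0,"ty":0,"tz":0,"turn":0},{"tx":0,"ty":0,"tz":0,"turn":0},{"tx":0,"ty":0,"tz":0,"turn":0},{"tx":0,"ty":0,"tz":0,"turn":0}]' 0.06 >/dev/null;python3 st.py|tr '\n' ' ';
python3 - <<'E'
from h import *
c=cap('wrist');save(c,'wrist6.png')
E
```

```text
t 13.5 p [0.5362 0.0229 0.1948] psi 140.58 z [ 0.0087 -0.0016 -1.    ] gap 0.0149 F [ 0.35 -0.31  0.66] T [-0.01  0.15  0.27] q [-0.077  0.2   -0.367  0.994 -0.001  0.611] 
t 14.0 p [0.5362 0.0229 0.1947] psi 140.57 z [ 0.0085 -0.0016 -1.    ] gap 0.0602 F [-0.2  -0.33  0.08] T [ 0.    0.01 -0.05] q [-0.077  0.2   -0.368  0.994 -0.001  0.611]
```

View pics/wrist6.png

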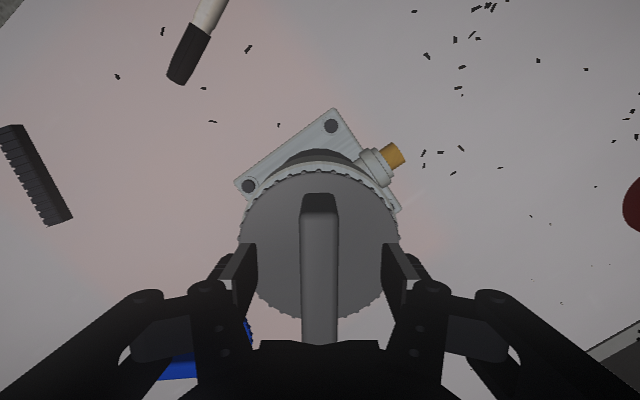

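Fingers are clear of the bar and the cap sits square on the rim at (320,240). Retracting upward to check height and level.

```bash
python3 -m inch '[{"tx":0,"ty":0,"tz":-0.015,"turn":0},{"tx":0,"ty":0,"tz":-0.04,"turn":0},{"tx":0,"ty":0,"tz":-0.07,"turn":0},{"tx":0,"ty":0,"tz":-0.1,"turn":0},{"tx":0,"ty":0,"tz":-0.13,"turn":0},{"tx":0,"ty":0,"tz":-0.13,"turn":0},{"tx":0,"ty":0,"tz":-0.13,"turn":0},{"tx":0,"ty":0,"tz":-0.13,"turn":0}]' >/dev/null;python3 st.py|tr '\n' ' ';
python3 - <<'E'
from h import *
c=cap('wrist');save(c,'wrist7.png');W=cloud(c)
P=W.reshape(-1,3);P=P[np.isfinite(P[:,0])&(np.hypot(P[:,0]-.536,P[:,1]-.0235)<.045)&(P[:,2]>.09)]
h=np.histogram(P[:,2],bins=np.arange(.09,.17,.003));print([(round(a,3),int(n)) for a,n in zip(h[1],h[0])])
F=P[(P[:,2]>.108)&(P[:,2]<.124)]
B=P[(P[:,2]>.14)&(P[:,2]<.158)]
A=np.c_[F[:,:2],np.ones(len(F))];s=np.linalg.lstsq(A,F[:,2],rcond=None)[0];print('flange',np.median(F,0),'slope',s[:2])
A=np.c_[B[:,:2],np.ones(len(B))];s=np.linalg.lstsq(A,B[:,2],rcond=None)[0];r=cv2.minAreaRect(B[:,:2].astype(np.float32)*1000);print('bar',np.median(B,0),r,s[:2])
s=cap('scene');save(s,'scene7.png',(200,150,320,280),4.5)
s=cap('top');W=cloud(s);save(s,'top7.png')
E
```

```text
t 14.72 p [0.5348 0.0231 0.3243] psi 140.57 z [ 0.0082 -0.0016 -1.    ] gap 0.0599 F [-0.35 -0.13 -0.49] T [-0.04  0.05  0.01] q [-7.700e-02  1.020e-01 -1.950e-01  1.265e+00 -1.000e-03  6.110e-01] [(np.float64(0.09), 15), (np.float64(0.093), 19), (np.float64(0.096), 11), (np.float64(0.099), 10), (np.float64(0.102), 205), (np.float64(0.105), 245), (np.float64(0.108), 0), (np.float64(0.111), 19), (np.float64(0.114), 3697), (np.float64(0.117), 1168), (np.float64(0.12), 8), (np.float64(0.123), 8), (np.float64(0.126), 10), (np.float64(0.129), 8), (np.float64(0.132), 9), (np.float64(0.135), 14), (np.float64(0.138), 6), (np.float64(0.141), 15), (np.float64(0.144), 10), (np.float64(0.147), 524), (np.float64(0.15), 907), (np.float64(0.153), 0), (np.float64(0.156), 0), (np.float64(0.159), 0), (np.float64(0.162), 0), (np.float64(0.165), 0)]
flange [0.53413251 0.02601843 0.11651969] slope [ 0.00041674 -0.00013694]
bar [0.53509699 0.02473648 0.15027522] ((536.9287109375, 23.099483489990234), (15.672636985778809, 63.021724700927734), 50.988685607910156) [ 0.01270077 -0.00466683]
```

View pics/wrist7.png

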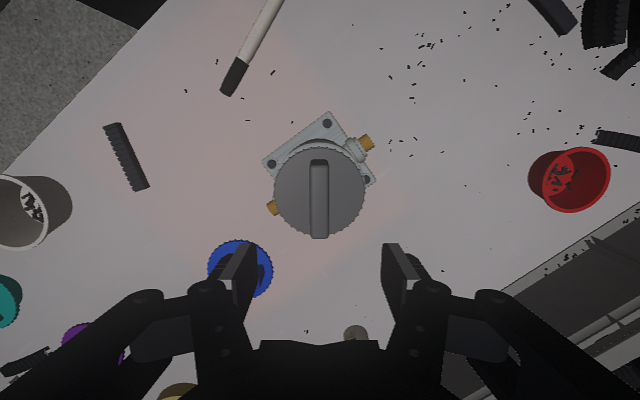

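View pics/scene7.png

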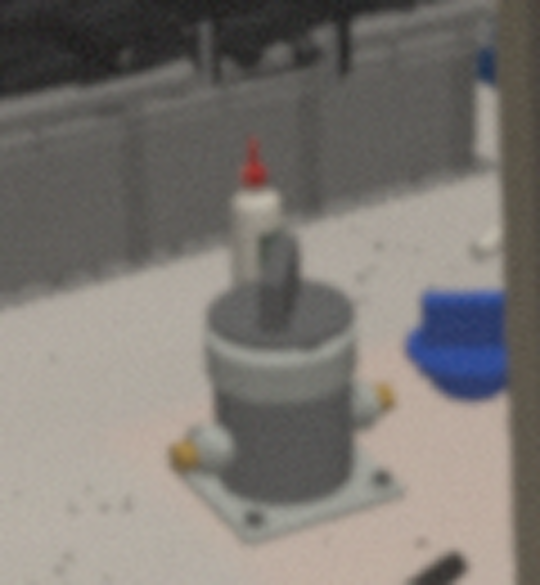

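View pics/top7.png

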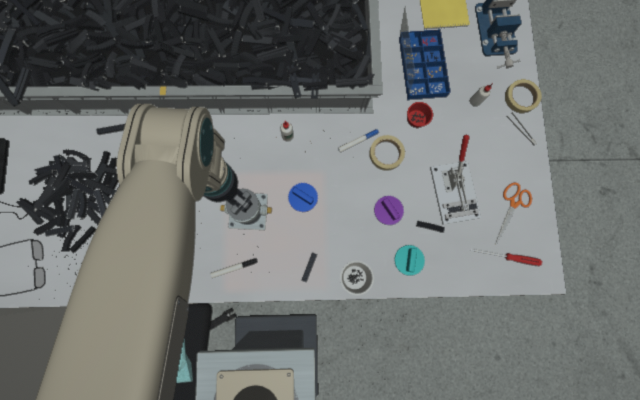

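The checks agree: flange top at 0.1165 m (0.116 expected when locked, about 0.125 if not), slope under 0.001, bar turned about 42° past the slots. Bottle at (287,130) and tub at (356,277) have not moved.

```bash
python3 -c "
from h import *
print(arm.sign_off())"
```

```text
the job is handed in; nothing more can be done
None
```

The grey filter cap is locked on the housing and level. I handed the job in at about 15 s of the 72 s allowed.

- **Steps:** I gripped the cap by its bar and set it in the mouth. Turning it under about a 5–8 N push made the lugs drop about 4 mm into the slots. I pushed it fully down and twisted it clockwise about 42° until the hard stop. Then I eased back 1° and let it rise about 4 mm still in the grip, before opening the fingers and backing off.
- **Height and level:** The flange top measures 0.1165 m, where 0.116 m is expected when locked and about 0.125 m if not. Its slope is under 0.001.
- **Angle:** The bar sits at about 141°, against 183° at the slots.
- **Bystanders:** The oil bottle and tub show at the same pixels as at the start, and the gripper is about 0.13 m clear of the cap.
- **What disagreed:** The top and wrist cameras differed by about 2.5 mm on the mouth centre. I aimed at the midpoint, and the plug went in with no noticeable side force. The push during the slot search peaked at roughly 8 N, a little over the 4–6 N suggested.

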